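Clamp the grinding jar on the bench mill

ROBOT

A 6-joint arm with a two-finger parallel gripper is mounted at the origin on the work surface. World frame = base frame: x ahead of the robot, y to its left, z up, the work surface at z = 0. Lengths are in m, angles in rad, forces in N, time in s.
With the tool pointing down it reaches from about 0.375 to 0.9 m from the base axis. Payload 3.1 kg.
Tool frame: the origin (TCP) lies on the centre line of the jaws, within the pads' length; the fingertips stand robot.tip_reach ahead of it and the grasp point (between the pads) lies 8 mm behind it (robot.tip_reach is the distance from the TCP to the fingertips, in m); z points along the fingers, y is the line along which they close (so a half turn about z gives the same grasp; the last joint's range is limited). The gripper opens to 87 mm and grips with 3 to 60 N. Pads are 19 mm wide; open, the fingers measure 117 mm over their backs; the gripper's body (75 mm by 190 mm) begins 51 mm behind the grasp point.
Start: joints at [-1.329, 0.527, 1.433, -0, 1.181, -0.178], TCP at [0.255, -0.57, 0.234] pointing down, gripper open.
Joint ranges: [-3.08, 3.08], [-0.75, 2.2], [0.22, 2.44], [-1.43, 4.57], [0, 2.65], [-2.85, 2.85]. Speed limits (rad/s): [2.79, 2.79, 3.14, 3.14, 3.14, 3.14].

INTERFACE

Orientations are given as a unit quaternion [x, y, z, w].
In Python, from rig import robot gives the robot as it stands.
- The arm moves only by the tool jog_arm, never from a script. Its argument "motion" is one flat list of numbers, 7 for each row, row after row: the shift along the tool's x, y, z scaled (see below), then the turn, a rotation vector about the tool's x, y, z scaled (see below), then the gripper's target within -1 to 1 (shut at 1, half-way at 0, fully open at -1). In form: [x, y, z, rx, ry, rz, hand, x, y, z, rx, ry, rz, hand, ...]. A call has 1 to 12 rows; each row shifts and turns the commanded pose from where the row before left it, along the tool's axes as they then stand; what a row does not reach is not made up. The controller multiplies each number of a shift by 4 cm and each number of a turn by 4 degrees. A row lasts 1/8 s, in which the tool goes at most 62.5 mm and 10.7 degrees, less where a joint would pass 70% of its speed; a pose out of reach is approached as far as the arm can. A call with a number of a shift or a turn outside -1 to 1 is refused whole. A call with a gripper value outside its range is refused whole. The fingers move at their own pace and stop on an object; "grip_force" is the grip in N (left out, the last holds). Time passes only in rows, so rows that do not move let the fingers close. It gives the time, the measured TCP pose, the force, the opening and the grip force at its end, in the units of the state.
- robot.get_obs(): the state, without advancing time (a new reading comes with each control period).
- robot.camera(name): name is "side" or "top"; returns the picture (384x512x3 uint8, blue, green, red); there is no depth.
- robot.calibration(name): a dict with "fx", "fy", "cx", "cy" (pixels), "R" (3x3) and "t" (3): a world point X has camera coordinates R X + t. Camera axes: x right, y down, z forward; pixel columns grow to the right and rows downward; lengths in m; the calibration is good to about 2 mm. A picture is of the moment at which its call begins. calibration takes no time and is no camera call.
- robot.hand_in(): hands the job in; it is judged then, once.
The state is a dict: "time": time; "q": joint angles; "joint_velocities": joint speeds; "joint_torque": joint torques, N m; "position": TCP position; "tool_rot": TCP orientation; "ft_force": force on the tool from outside, world axes, zero at the start; "moment": the same for the moment, N m; "grip_width": finger opening in m; "grip_force": force on a finger pad.
Only numpy, scipy, OpenCV 4.12 (cv2) and the standard library are available. Lean on these libraries where they do the work, as an engineer would, in place of code of your own. Each camera call takes 0.05 s, during which the arm holds its last target. There are 200 camera calls.

TASK

The grinding jar stands in the bench mill but is not clamped yet. Push the clamp strap round with a finger until it is fully home in its keeper across the jar, and then push the cam lever all the way down so that the jar is held. Leave the jar sitting in its seat and the things beside the mill where they are.

Things in the scene. Friction and masses are not known exactly. Their poses are not given: they have to be found in the camera images.
- mill: White bench vibratory mill, fixed: housing 250 (x) x 270 (y) x 72 mm, sloped control panel in front (out to x = -175 mm); above it an aluminium deck 170 x 215 mm, top at z = 105 mm, carries jar and clamp. Origin on the table under the jar's axis; x points from front panel to back, y to the mill's left, z up. The strap's pivot stud is at mill y = +70 mm, all of it below z = 200 mm.
- keeper (a point): Middle of the keeper's slot, at mill y = -87 mm, z = 185 mm. The keeper is a dark C-shaped steel post, 16 mm wide (mill y -79.5 to -95.5 mm) and up to z = 202 mm, open to the mill's front (-x); the strap's free end swings into it.
- strap (a joint): Swing of the clamp strap about the vertical stud, rad. 0 = home: lying across the jar, along mill -y from the stud, at its stop in the keeper. Starts at 0.85 to 1.4, swung out level to the mill's front; push it counter-clockwise (from above) to bring it home. Range 0 to 1.7. Stays where it is left (friction 0.2 Nm, about 2 N at strap_push).
- strap_pivot (a point): Point on the stud axis at mid-height of the strap, z = 185 mm. The strap is a flat steel bar 26 mm wide, 10 mm thick (z = 180 to 190 mm), reaching 165 mm from this axis; the cam cheeks, 20 mm high, stand on it 60 to 80 mm from this axis.
- strap_push (a point): Point to push: on the strap's trailing long side (facing away from the jar; facing mill -x when home), 125 mm from the stud axis, z = 185 mm. Turns with the strap: point x = direction of the push, point y = along the strap to the stud. There is only the deck (z = 105 mm) below it; with the strap home the jar ends 20 mm from it to one side, the keeper begins 25 mm to the other.
- lever (a joint): Angle of the cam lever, rad. Starts raised at 0 to 0.15 (at 0 it rises 75 deg above level, leaning towards the stud); 1.2 = fully down at its stop, along the strap towards the stud, 6 deg above level. It turns about a level pin across the strap and stays where it is left (friction 0.25 Nm, 3 to 5 N near its end). Going down, its cam drives the rubber foot 6 mm down.
- lever_pin (a point): Middle of the lever's pin, on the strap 70 mm from the stud axis, z = 204 mm; right above the jar's axis when the strap is home.
- lever_tip (a point): Middle of the lever's end face, 90 mm from the pin. The last 50 mm of the lever is a round black grip 13 to 18 mm thick, the rest a steel bar 12 mm wide. The tip is 87 mm above the pin when raised; when down, 10 mm above it and 20 mm beyond the stud axis.
- clamp_foot: Round rubber foot, 27 mm across, 7 mm thick, under the strap below the lever's pin; origin at its upper face. Lever raised and strap home, its underside is 3.5 mm above the jar's lid; lever down, its spring (5 N/mm) presses the lid with about 20 N.
- jar: Stainless-steel grinding jar with lid, loose, 0.6 to 1 kg, 70 mm across, 62 mm high, in a 10 mm high ring seat (1.5 mm play) in the middle of the deck. Origin at the centre of its underside, z = 105 mm; the lid's raised middle, 34 mm across, is at z = 167 mm, its shoulder at 163 mm.
- spare_jar: Bystander: smaller loose steel jar, 52 mm across, 50 mm high, standing on the table beside the mill; origin at the centre of its underside.
- bottle: Bystander: loose amber bottle, 48 mm across, 105 mm high, standing on the table beside the mill; origin at the centre of its underside.
- slide_box: Bystander: loose plastic slide box, 80 x 40 x 34 mm, lying on the table beside the mill; origin at the centre of its underside.
Mind the look-alikes: they are no part of the job. What is shaped like the jar but yellow is not meant.

How it is judged:
On the way, in this order (a step that is already met when the one before it is completed fails the run):
1. the strap is home in the keeper (within 0.06 rad) with the cam lever still raised (value of joint strap below 0.06 rad and value of joint lever below 0.45 rad), for 0.2 s.
2. the cam lever is fully down (beyond 1.12 rad) with the strap home (value of joint strap below 0.06 rad and value of joint lever above 1.12 rad), for 0.2 s.
At the end, for the whole second after the job is handed in: The strap is home (joint below 0.06 rad), the cam lever fully down (joint above 1.12 of 1.2 rad), the rubber foot presses on the jar's lid with more than 8 N, and the jar stands upright in its seat within 6 mm of where it was, at rest (all of step 2 and contact force between clamp_foot and jar above 8 N and distance of jar from where it was at the start of the episode below 0.006 m and angle between jar's own z axis and vertical below 0.05 rad and linear speed of jar below 0.02 m/s); the robot touches nothing.
It fails at once if the jar is lifted or pushed out of its seat (moved more than 10 mm) (distance of jar from where it was at the start of the episode above 0.01 m).
It fails at once if the spare jar beside the mill is lifted, tipped or pushed away (moved more than 20 mm) (distance of spare_jar from where it was at the start of the episode above 0.02 m or angle between spare_jar's own z axis and vertical above 0.5 rad).
It fails at once if the bottle beside the mill is lifted, tipped or pushed away (moved more than 20 mm) (distance of bottle from where it was at the start of the episode above 0.02 m or angle between bottle's own z axis and vertical above 0.5 rad).
It fails at once if the slide box beside the mill is lifted, tipped or pushed away (moved more than 20 mm) (distance of slide_box from where it was at the start of the episode above 0.02 m or angle between slide_box's own z axis and vertical above 0.5 rad).
It also fails if it takes over 50 s, if anything falls off the work surface, if the arm or the gripper's body presses on something with over 40 N, if the wrist force passes 120 N, or if a joint passes its speed limit or range.

## Working session

There is one attempt and no reset: what is moved stays moved. The work goes in short steps, Python scripts to look and compute and a tool call to move; the robot and the scene stay as the last step left them, time stands still between calls to the robot, and variables do not carry over. Pictures are saved under pics/ and viewed, at most 10 in all, crops included, and the job is handed in when it is done.

Besides the shell and the picture viewer there is one more tool, called after ">>>" by a JSON object that holds its "method" and its "body". jog_arm: Moves the arm, as the interface text tells. Shifts and turns lie within -1 to 1; 1 stands for 4 cm of shift or 4 degrees of turn. Its arguments: {"type":"object","properties":{"motion":{"type":"array","items":{"type":"number"}},"grip_force":{"type":"number"}},"required":["motion"]}

```bash
mkdir -p pics
python3 - <<'E'
from rig import robot
import cv2
for n in("side","top"):
    cv2.imwrite(f"pics/{n}0.png",cv2.resize(robot.camera(n),(800,600),interpolation=cv2.INTER_CUBIC))
    c=robot.calibration(n);print(n,c)
o=robot.get_obs();print(o,robot.tip_reach)
E
```

```text
side {'fx': 439.91011154464246, 'fy': 439.91011154464246, 'cx': 251.42237390175262, 'cy': 192.60868530414805, 'R': array([[-9.43647479e-01, -3.30952164e-01,  3.17408329e-04],
       [-2.38482485e-01,  6.79322080e-01, -6.94008369e-01],
       [ 2.29467949e-01, -6.54974944e-01, -7.19966862e-01]]), 't': array([0.61671936, 0.25768213, 1.22187053])}
top {'fx': 354.53266793029513, 'fy': 354.53266793029513, 'cx': 254.52749966541862, 'cy': 191.69991364046138, 'R': array([[ 9.58945833e-04, -9.99929235e-01, -1.18577075e-02],
       [-9.84545139e-01,  1.13256350e-03, -1.75127344e-01],
       [ 1.75128381e-01,  1.18423859e-02, -9.84474382e-01]]), 't': array([0.01906716, 0.64612904, 0.91443135])}
{'time': 0.1, 'q': array([-1.32850058e+00,  5.28359832e-01,  1.43375724e+00, -3.03611875e-05,
        1.18140645e+00, -1.78515555e-01]), 'joint_velocities': array([ 0.00106517, -0.00205982, -0.00195756,  0.00092497, -0.0001931 ,
       -0.00150669]), 'joint_torque': array([-2.79398328e-04, -4.40985382e+01, -1.77150643e+01,  6.35057688e-02,
        5.33761270e-02, -3.90886009e-05]), 'position': array([ 0.25516947, -0.56984561,  0.23268307]), 'tool_rot': array([ 9.77944610e-01,  2.08862172e-01, -4.48141428e-05, -9.64498657e-04]), 'ft_force': array([-0.09606052, -0.6610514 , -0.15075305]), 'moment': array([0.10481172, 0.0135065 , 0.01278286]), 'grip_force': 0.0, 'grip_width': 0.08709487138006942} 0.011
```

View pics/side0.png

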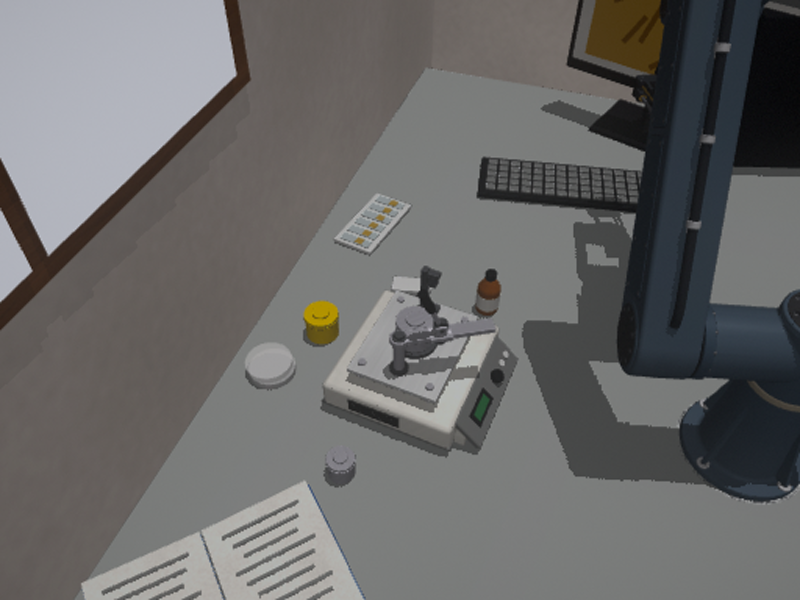

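View pics/top0.png

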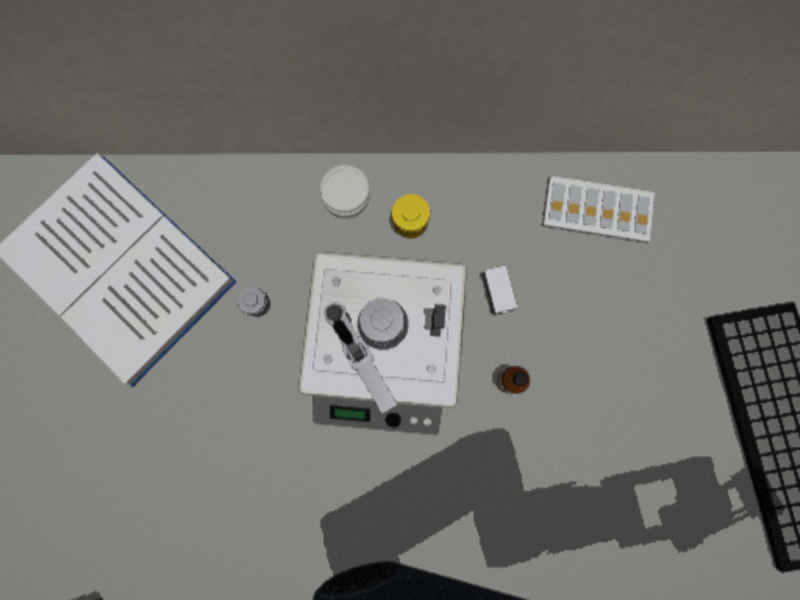

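The pictures show the mill at about (382,330) in the enlarged top view. Its front faces the robot, and the strap is swung out towards (385,405). I'll enlarge both views.

Run:
```python
from rig import robot
import cv2
a=robot.camera("top")[155:275,180:340]
cv2.imwrite("pics/topc.png",cv2.resize(a,(800,600),interpolation=cv2.INTER_CUBIC))
a=robot.camera("side")[165:285,200:360]
cv2.imwrite("pics/sidec.png",cv2.resize(a,(800,600),interpolation=cv2.INTER_CUBIC))
```

```text
(no output)
```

View pics/topc.png

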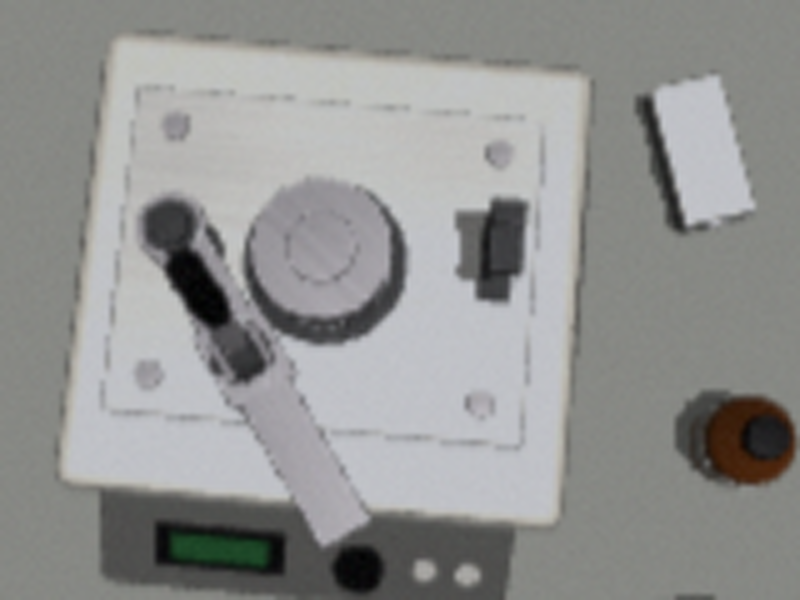

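View pics/sidec.png

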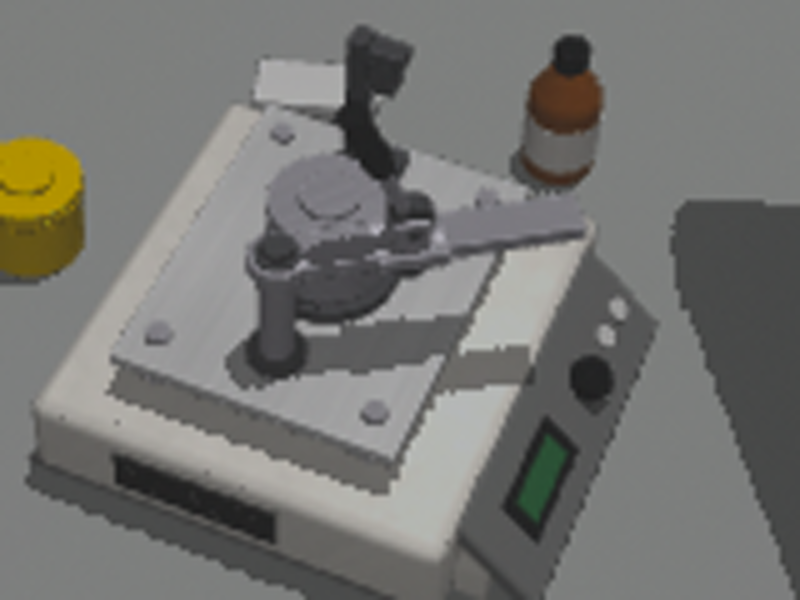

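The top crop shows the deck corners at (137,87), (545,120), (522,447) and (105,410). The lid middle is at (322,246), the stud top at (170,224), the keeper top around (508,225), and the strap end corners at (325,547) and (370,521). In the side crop the lid middle is at (330,200) and the stud top at (278,247).

```bash
cat > h.py <<'E'
from rig import robot
import numpy as np
from scipy.optimize import least_squares
C={n:robot.calibration(n) for n in("side","top")}
O={"top":(180,155),"side":(200,165)}
def proj(n,X):
    c=C[n];p=c["R"]@X+c["t"];return np.array([c["fx"]*p[0]/p[2]+c["cx"],c["fy"]*p[1]/p[2]+c["cy"]])
def W(p,m):  # mill -> world
    c,s=np.cos(p[2]),np.sin(p[2]);return np.array([p[0]+c*m[0]-s*m[1],p[1]+s*m[0]+c*m[1],m[2]])
def sp(a,r,o,z): # strap: along r, offset o toward leading side
    d=np.array([-np.sin(a),-np.cos(a)]);l=np.array([np.cos(a),-np.sin(a)])
    q=np.array([0,.07])+r*d+o*l;return [q[0],q[1],z]
E
cat > fit.py <<'E'
from h import *
obs=[("top",137,87,(.085,.1075,.105)),("top",545,120,(.085,-.1075,.105)),("top",522,447,(-.085,-.1075,.105)),("top",105,410,(-.085,.1075,.105)),
("top",322,246,(0,0,.167)),("top",170,224,(0,.07,.198)),("side",330,200,(0,0,.167)),("side",278,247,(0,.07,.198)),
("side",112,358,(.085,.1075,.105)),("side",388,462,(-.085,.1075,.105)),("side",270,108,(.085,-.1075,.105))]
st=[("top",325,547,.013*-1),("top",370,521,.013)]
def f(p):
    r=[proj(n,W(p,m))-(np.array([u,v])/5+O[n]) for n,u,v,m in obs]
    r+=[proj(n,W(p,sp(p[3],.165,o,.19)))-(np.array([u,v])/5+O[n]) for n,u,v,o in [("top",325,547,.013),("top",370,521,-.013)]]
    r+=[proj(n,W(p,sp(p[3],.165,o,.19)))-(np.array([u,v])/5+O[n]) for n,u,v,o in [("top",325,547,-.013),("top",370,521,.013)]] if 0 else []
    return np.ravel(r)
for a in (.9,):
    s=least_squares(f,[.55,0,0,a]);print(s.x,s.cost);print(s.fun.reshape(-1,2).round(1).tolist())
p=s.x
for k,m in dict(stud=(0,.07,.185),keeper=(0,-.087,.185),jar=(0,0,.167),push=sp(p[3],.125,-.013,.185),end=sp(p[3],.165,0,.185)).items(): print(k,W(p,m).round(4))
E
python3 fit.py
```

```text
[ 0.59563698  0.04387947 -0.08683062  0.94326461] 127.32909667975669
[[-0.4, -0.1], [-0.4, 0.1], [-0.6, 0.1], [-1.4, 0.1], [-0.7, 0.1], [-0.8, 0.1], [0.0, -1.6], [0.2, -1.0], [-0.6, -1.1], [1.6, -1.1], [-0.3, -1.6], [9.4, -5.6], [-9.4, 5.6]]
stud [0.6017 0.1136 0.185 ]
keeper [ 0.5881 -0.0428  0.185 ]
jar [0.5956 0.0439 0.167 ]
push [0.4878 0.0604 0.185 ]
end [0.4602 0.0287 0.185 ]
```

```bash
sed -i 's/,.013),("top",370,521,-.013)\]\]/,-.013),("top",370,521,.013)]]/;s/if 0 else/if 0 else/' fit.py; python3 fit.py
python3 - <<'E'
from h import *
from scipy.spatial.transform import Rotation as R
o=robot.get_obs();print(R.from_quat(o["tool_rot"]).as_matrix().round(3))
E
```

```text
[ 0.59562985  0.04387071 -0.08679782  0.94373857] 8.128266864763898
[[-0.4, -0.1], [-0.4, 0.1], [-0.6, 0.1], [-1.4, 0.1], [-0.7, 0.2], [-0.8, 0.1], [0.0, -1.6], [0.2, -1.0], [-0.6, -1.1], [1.6, -1.1], [-0.3, -1.6], [-0.4, 0.4], [0.4, -0.4]]
stud [0.6017 0.1136 0.185 ]
keeper [ 0.5881 -0.0428  0.185 ]
jar [0.5956 0.0439 0.167 ]
push [0.4878 0.0605 0.185 ]
end [0.4602 0.0287 0.185 ]
[[ 0.913  0.408 -0.   ]
 [ 0.408 -0.913  0.001]
 [ 0.    -0.001 -1.   ]]
```

```bash
cat >> h.py <<'E'
from scipy.spatial.transform import Rotation as R
P=np.array([0.59563,0.04387,-0.0868])
def cur():
    o=robot.get_obs();return np.array(o["position"]),R.from_quat(o["tool_rot"])
def tgt(a,r,o,z): # world pos + tool orientation with y along push dir
    x=W(P,sp(a,r,o,z));t=np.pi/2-a+P[2]
    return x,R.from_matrix(np.array([[np.cos(t),np.sin(t),0],[np.sin(t),-np.cos(t),0],[0,0,-1]]).T)
def plan(ts,hand=1,start=None):
    x,q=start or cur();out=[]
    for X,Q,n in ts:
        x0=x
        for i in range(n):
            k=n-i
            s=(q.inv().apply((X-x)/k)/.04).round(2); w=((q.inv()*Q).as_rotvec()/k/np.radians(4)).round(2)
            out.append([*s.tolist(),*w.tolist(),hand]); x=x+q.apply(s*.04); q=q*R.from_rotvec(w*np.radians(4))
    A=np.array(out);print(len(out),"max",abs(A[:,:6]).max())
    for i in range(0,len(out),12):print(str([v+0 for r in out[i:i+12] for v in r]).replace(".0,",",").replace(" ",""))
    return x,q
E
python3 - <<'E'
from h import *
a=.944
plan([(*tgt(a,.127,-.045,.235),20),(*tgt(a,.127,-.045,.184),3)])
E
```

```text
23 max 0.65
[0.58,-0.64,0,0,0,-0.09,1,0.58,-0.64,0,0,0,-0.09,1,0.59,-0.63,0,0,0,-0.08,1,0.59,-0.63,0,0,0,-0.09,1,0.6,-0.63,0,0,0,-0.08,1,0.6,-0.62,0,0,0,-0.09,1,0.6,-0.62,0,0,0,-0.08,1,0.61,-0.61,0,0,0,-0.09,1,0.61,-0.61,0,0,0,-0.08,1,0.61,-0.61,0,0,0,-0.09,1,0.62,-0.6,0,0,0,-0.08,1,0.62,-0.6,0,0,0,-0.09,1]
[0.62,-0.6,0,0,0,-0.08,1,0.63,-0.59,0,0,0,-0.09,1,0.63,-0.59,-0.01,0,0,-0.08,1,0.64,-0.59,0,0,0,-0.09,1,0.64,-0.58,-0.01,0,0,-0.08,1,0.64,-0.58,0,-0.01,0,-0.09,1,0.64,-0.57,-0.01,0,0,-0.08,1,0.65,-0.57,0,-0.01,-0.01,-0.09,1,0,0,0.42,0,0,0,1,0,0,0.43,0,0,0,1,0,0,0.42,0,0,0,1]
```

>>> {"method": "jog_arm", "body": {"motion": [0.6,-0.62,0,0,0,-0.09,1,0.6,-0.62,0,0,0,-0.09,1,0.6,-0.62,0,0,0,-0.08,1,0.6,-0.62,0,0,0,-0.09,1,0.6,-0.62,0,0,0,-0.08,1,0.6,-0.62,0,0,0,-0.09,1,0.6,-0.62,0,0,0,-0.08,1,0.6,-0.62,0,0,0,-0.09,1,0.6,-0.62,0,0,0,-0.08,1,0.6,-0.6,0,0,0,-0.09,1,0.6,-0.6,0,0,0,-0.08,1,0.6,-0.6,0,0,0,-0.09,1]}}

```text
time: 1.7
position: [0.385, -0.1778, 0.2336]
tool_rot: [0.97, 0.244, 0.0, 0.0]
ft_force: [0.1, -0.6, -0.1]
grip_width: 0.0005
grip_force: 0.0
```

Run:
```python
from h import *
a=.944;print(cur()[0])
plan([(*tgt(a,.127,-.045,.235),9)])
```

```text
[ 0.3849886  -0.17784726  0.23360946]
9 max 0.58
[0.56,-0.54,0,0,0,-0.08,1,0.56,-0.53,0,0,0,-0.07,1,0.56,-0.53,0,0,0,-0.08,1,0.56,-0.53,-0.01,0,0,-0.07,1,0.57,-0.52,0,0,0,-0.08,1,0.57,-0.52,-0.01,0,0,-0.07,1,0.57,-0.52,0,0,0,-0.08,1,0.57,-0.52,-0.01,0,0,-0.07,1,0.58,-0.51,0,0,0,-0.08,1]
```

>>> {"method": "jog_arm", "body": {"motion": [0.56,-0.53,0,0,0,-0.08,1,0.56,-0.53,0,0,0,-0.07,1,0.56,-0.53,0,0,0,-0.08,1,0.56,-0.53,0,0,0,-0.07,1,0.57,-0.52,0,0,0,-0.08,1,0.57,-0.52,0,0,0,-0.07,1,0.57,-0.52,0,0,0,-0.08,1,0.57,-0.52,0,0,0,-0.07,1,0.58,-0.51,0,0,0,-0.08,1,0,0,0,0,0,0,1]}}

```text
time: 2.95
position: [0.4702, 0.0868, 0.2335]
tool_rot: [0.963, 0.268, 0.0, 0.0]
ft_force: [-0.4, -0.7, 1.0]
grip_width: 0.0005
grip_force: 0.0
```

Run:
```python
from h import *
import cv2
a=.944;print(cur()[0],tgt(a,.127,-.045,.184)[0])
cv2.imwrite("pics/s1.png",cv2.resize(robot.camera("side")[125:285,190:400],(790,602))[:600])
plan([(*tgt(a,.127,-.045,.184),3)])
```

```text
[0.47016788 0.08681603 0.23351373] [0.46963315 0.08690857 0.184     ]
3 max 0.42
[0,-0.01,0.41,0,0,0.01,1,0.01,-0.01,0.41,0,0,0.01,1,0,0,0.42,0,0.01,0.01,1]
```

View pics/s1.png

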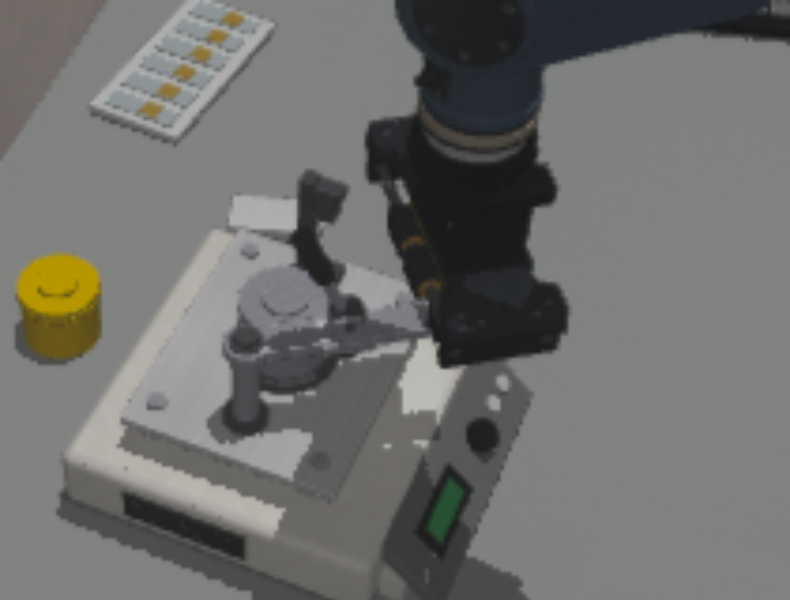

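The gripper is clear of the lever (lever tip at about (320,190)) and behind the strap. Next I lower it and approach the trailing side until contact.

>>> {"method": "jog_arm", "body": {"motion": [0,0,0.41,0,0,0,1,0,0,0.41,0,0,0,1,0,0,0.42,0,0,0,1,0,0.2,0,0,0,0,1,0,0.1,0,0,0,0,1,0,0.1,0,0,0,0,1,0,0,0,0,0,0,1]}}

```text
time: 3.88
position: [0.4787, 0.0713, 0.1845]
tool_rot: [0.964, 0.266, 0.001, 0.0]
ft_force: [-0.6, -0.2, 0.4]
grip_width: 0.0006
grip_force: 0.0
```

>>> {"method": "jog_arm", "body": {"motion": [0,0.1,0,0,0,0,1,0,0.1,0,0,0,0,1,0,0,0,0,0,0,1]}}

```text
time: 4.25
position: [0.4821, 0.0647, 0.1839]
tool_rot: [0.964, 0.267, -0.0, -0.0]
ft_force: [-0.1, -0.2, -0.1]
grip_width: 0.0005
grip_force: 0.2
```

>>> {"method": "jog_arm", "body": {"motion": [0,0.08,0,0,0,0,1,0,0,0,0,0,0,1]}}

```text
time: 4.5
position: [0.4836, 0.062, 0.1838]
tool_rot: [0.964, 0.267, -0.0, -0.0]
ft_force: [-1.5, 0.6, 0.4]
grip_width: 0.0004
grip_force: 0.5
```

>>> {"method": "jog_arm", "body": {"motion": [0,0.08,0,0,0,0,1,0,0,0,0,0,0,1]}}

```text
time: 4.75
position: [0.4853, 0.0592, 0.1838]
tool_rot: [0.964, 0.267, -0.0, 0.0]
ft_force: [-1.8, 0.4, -0.4]
grip_width: 0.0001
grip_force: 0.6
```

>>> {"method": "jog_arm", "body": {"motion": [0,0.08,0,0,0,0,1,0,0,0,0,0,0,1]}}

```text
time: 5.0
position: [0.4872, 0.0564, 0.1839]
tool_rot: [0.964, 0.267, -0.0, 0.0]
ft_force: [-1.5, 0.8, 0.5]
grip_width: 0.0002
grip_force: 0.6
```

Run:
```python
from h import *
import cv2
cv2.imwrite("pics/s2.png",cv2.resize(robot.camera("side")[165:265,240:370],(780,600),interpolation=cv2.INTER_CUBIC))
x,q=cur();
for n in("side",): print((proj(n,x)-[240,165])*6)
```

```text
[382.07131267 283.92162627]
```

View pics/s2.png

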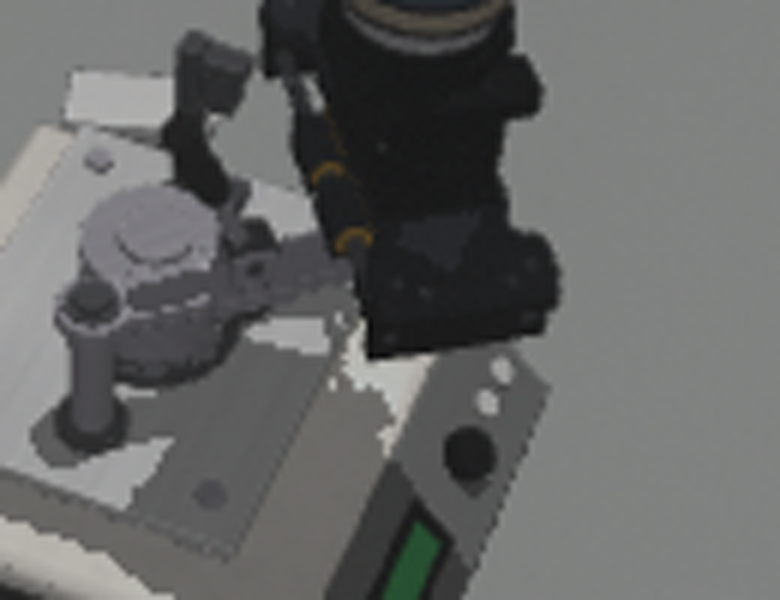

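The finger is touching the strap's side with about 1.7 N and the strap is following. Next I sweep it round.

Run:
```python
from h import *
for a in(.944,.9,.88,.86):
  x,q=cur(); X,Q=tgt(a,.127,-.018,.184); print(a,Q.inv().apply(x-X).round(4))
plan([(*tgt(a,.127,-.018,.184),2) for a in np.linspace(.80,.08,11)])
```

```text
0.944 [-0.0006  0.0082  0.0001]
0.9 [-0.      0.0026  0.0001]
0.88 [0.0003 0.0001 0.0001]
0.86 [ 0.0007 -0.0024  0.0001]
22 max 1.03
[-0.01,0.13,0,0,0,-1.03,1,-0.02,0.12,0,0,0,-1.03,1,-0.01,0.12,0,0,0,-0.52,1,-0.02,0.11,0,0,0,-0.51,1,-0.01,0.12,0,0,0,-0.52,1,-0.01,0.11,0,0,0,-0.52,1,-0.01,0.12,0,0,0,-0.51,1,-0.02,0.11,0,0,0,-0.52,1,-0.01,0.12,0,0,0,-0.51,1,-0.02,0.11,0,0,0,-0.52,1,-0.01,0.11,0,0,0,-0.51,1,-0.02,0.12,0,0,0,-0.52,1]
[-0.01,0.11,0,0,0,-0.52,1,-0.02,0.12,0,0,0,-0.51,1,-0.01,0.11,0,0,0,-0.52,1,-0.02,0.12,0,0,0,-0.51,1,-0.01,0.11,0,0,0,-0.52,1,-0.01,0.12,0,0,0,-0.51,1,-0.01,0.11,0,0,0,-0.52,1,-0.02,0.12,0,0,0,-0.51,1,-0.01,0.11,0,0,0,-0.52,1,-0.02,0.11,0,0,0,-0.52,1]
```

>>> {"method": "jog_arm", "body": {"motion": [-0.01,0.13,0,0,0,-1,1,-0.02,0.12,0,0,0,-1,1,-0.01,0.12,0,0,0,-0.52,1,-0.02,0.11,0,0,0,-0.52,1,-0.01,0.12,0,0,0,-0.52,1,-0.01,0.11,0,0,0,-0.52,1,-0.01,0.12,0,0,0,-0.52,1,-0.02,0.11,0,0,0,-0.52,1,-0.01,0.12,0,0,0,-0.52,1,-0.02,0.11,0,0,0,-0.52,1,-0.01,0.11,0,0,0,-0.52,1,-0.02,0.12,0,0,0,-0.52,1]}}

```text
time: 6.55
position: [0.5217, 0.0127, 0.1838]
tool_rot: [0.867, 0.499, -0.001, -0.0]
ft_force: [-1.9, 0.0, -0.1]
grip_width: 0.0007
grip_force: 0.9
```

Run:
```python
from h import *
x,q=cur()
for a in(.5,.45,.4): X,Q=tgt(a,.127,-.018,.184); print(a,Q.inv().apply(x-X).round(4))
plan([(*tgt(a,.127,-.018,.184),1) for a in np.linspace(.41,.08,10)])
```

```text
0.5 [-0.0013  0.0072  0.0002]
0.45 [-0.0006  0.0008  0.0002]
0.4 [ 0.0004 -0.0055  0.0002]
10 max 0.53
[0,0.11,0,-0.01,0.01,-0.43,1,-0.01,0.11,0,0,0,-0.52,1,-0.02,0.12,0,0,0,-0.53,1,-0.01,0.12,0,0,0,-0.52,1,-0.02,0.11,0,0,0,-0.53,1,-0.01,0.12,0,0,0,-0.52,1,-0.02,0.12,0,0,0,-0.53,1,-0.01,0.11,0,0,0,-0.52,1,-0.02,0.12,0,0,0,-0.53,1,-0.01,0.12,0,0,0,-0.52,1]
```

>>> {"method": "jog_arm", "body": {"motion": [0,0.11,0,0,0,-0.44,1,-0.01,0.11,0,0,0,-0.52,1,-0.02,0.12,0,0,0,-0.52,1,-0.01,0.12,0,0,0,-0.52,1,-0.02,0.11,0,0,0,-0.52,1,-0.01,0.12,0,0,0,-0.52,1,-0.02,0.12,0,0,0,-0.52,1,-0.01,0.11,0,0,0,-0.52,1,-0.02,0.12,0,0,0,-0.52,1,-0.01,0.12,0,0,0,-0.52,1]}}

```text
time: 7.8
position: [0.5634, -0.009, 0.1838]
tool_rot: [0.764, 0.645, -0.0, 0.0]
ft_force: [-2.0, -1.4, 0.1]
grip_width: 0.0001
grip_force: 1.0
```

>>> {"method": "jog_arm", "body": {"motion": [0,0.06,0,0,0,-0.25,1,0,0.06,0,0,0,-0.25,1,0,0,0,0,0,0,1]}}

```text
time: 8.18
position: [0.5685, -0.0093, 0.184]
tool_rot: [0.753, 0.658, 0.0, 0.0]
ft_force: [-0.8, -0.4, -0.8]
grip_width: 0.0002
grip_force: 0.5
```

Run:
```python
from h import *
x,q=cur()
for a in(.1,.05,.0): X,Q=tgt(a,.127,-.018,.184); print(a,Q.inv().apply(x-X).round(4),(q.inv()*Q).as_rotvec(True))
```

```text
0.1 [0.0001 0.0082 0.    ] [ 0.05087311 -0.0094242   2.9316239 ]
0.05 [0.0007 0.0019 0.    ] [ 0.05108723 -0.00814867  0.06683512]
0.0 [ 0.0017 -0.0044  0.    ] [ 0.05128005 -0.00686976 -2.79795367]
```

About 4–5 mm remain, so I use small steps until the force rises.

>>> {"method": "jog_arm", "body": {"motion": [0,0.06,0,0,0,-0.35,1,0,0.04,0,0,0,-0.35,1,0,0,0,0,0,0,1]}}

```text
time: 8.55
position: [0.5699, -0.0098, 0.1839]
tool_rot: [0.737, 0.676, -0.002, -0.002]
ft_force: [-6.7, -2.0, 2.7]
grip_width: 0.0004
grip_force: 3.1
```

>>> {"method": "jog_arm", "body": {"motion": [0,0.04,0,0,0,0,1,0,0,0,0,0,0,1]}}

```text
time: 8.8
position: [0.5699, -0.0098, 0.1839]
tool_rot: [0.737, 0.676, -0.003, -0.003]
ft_force: [-9.0, -2.9, 5.4]
grip_width: 0.0002
grip_force: 4.5
```

>>> {"method": "jog_arm", "body": {"motion": [0,0.03,0,0,0,0,1,0,0,0,0,0,0,1]}}

```text
time: 9.05
position: [0.57, -0.0097, 0.1839]
tool_rot: [0.737, 0.676, -0.004, -0.004]
ft_force: [-11.1, -1.4, 7.7]
grip_width: 0.0005
grip_force: 5.6
```

The strap has stopped and the force is rising, so it's at its stop. I back off, rise and check.

>>> {"method": "jog_arm", "body": {"motion": [0,-0.3,0,0,0,0,1,0,-0.6,0,0,0,0,1,0,-0.3,-0.7,0,0,0,1,0,0,-0.7,0,0,0,1,0,0,-0.7,0,0,0,1,0,0,-0.4,0,0,0,1,0,0,0,0,0,0,1]}}

```text
time: 9.93
position: [0.5286, -0.0059, 0.2856]
tool_rot: [0.737, 0.676, 0.002, 0.002]
ft_force: [0.0, -0.9, 0.2]
grip_width: 0.0004
grip_force: 0.0
```

Run:
```python
from h import *
import cv2
a=cv2.resize(robot.camera("side")[165:265,205:335],(780,600),interpolation=cv2.INTER_CUBIC)
cv2.imwrite("pics/s3.png",a)
b=robot.camera("top")[155:275,180:340];cv2.imwrite("pics/t3.png",cv2.resize(b,(800,600),interpolation=cv2.INTER_CUBIC))
f=lambda n,m:proj(n,W(P,m))
for a in(0,.05):
  for o in(-.013,.013): print(a,o,[((f("side",sp(a,r,o,.19))-[205,165])*6).round(0).tolist() for r in(.1,.165)],[((f("top",sp(a,r,o,.19))-[180,155])*5).round(0).tolist() for r in(.1,.165)])
for v in(0,.15):
  p=np.radians(75)-v; print("tip",v,((f("side",(0,-(-.09*np.cos(p)),.204+.09*np.sin(p)))-[205,165])*6).round())
print(cur())
```

```text
0 -0.013 [[419.0, 161.0], [471.0, 71.0]] [[377.0, 273.0], [516.0, 285.0]]
0 0.013 [[367.0, 144.0], [420.0, 55.0]] [[382.0, 218.0], [520.0, 230.0]]
0.05 -0.013 [[429.0, 165.0], [487.0, 77.0]] [[375.0, 283.0], [513.0, 302.0]]
0.05 0.013 [[377.0, 146.0], [437.0, 60.0]] [[382.0, 229.0], [520.0, 247.0]]
tip 0 [352.  67.]
tip 0.15 [339.  94.]
(array([ 0.52703881, -0.00568521,  0.28361831]), Rotation.from_matrix(array([[ 8.63946637e-02,  9.96260761e-01,  6.76701659e-04],
                            [ 9.96260937e-01, -8.63948627e-02,  2.70540714e-04],
                            [ 3.27992645e-04,  6.50798154e-04, -9.99999734e-01]])))
```

View pics/s3.png

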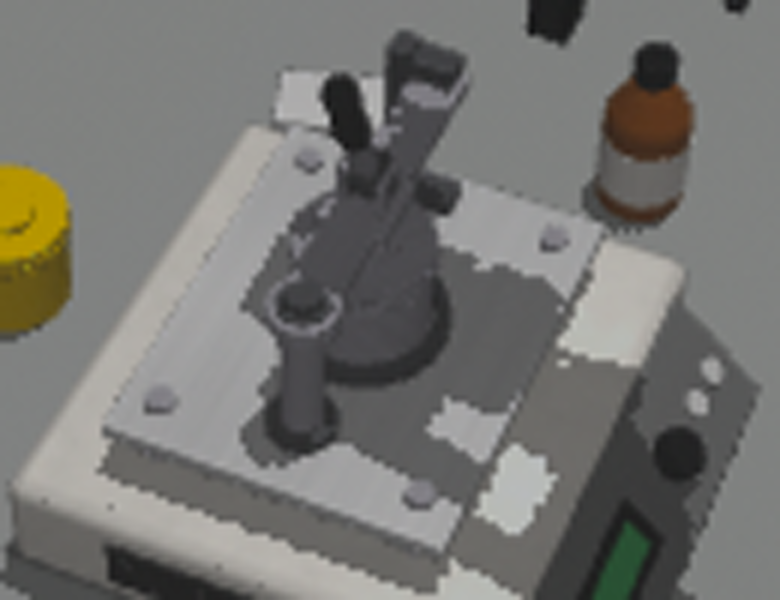

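View pics/t3.png

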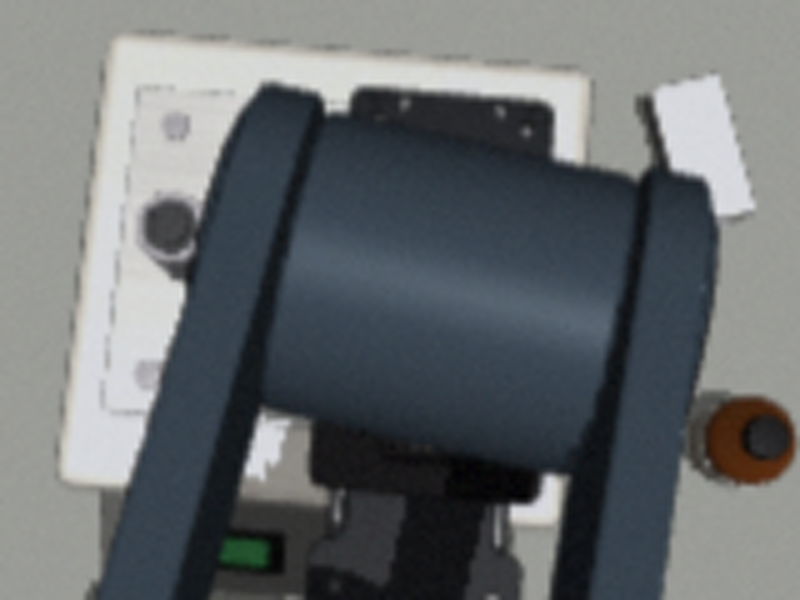

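The strap lies fully in its keeper: its trailing edge ends near (468,78), against a predicted (471,71). The raised lever's tip is at about (342,80). Next is the lever arc.

```bash
cat >> h.py <<'E'
def lev(phi,r=.07,h=.008,back=0.):  # TCP for finger's leading lower corner on the lever, phi deg
    f=np.radians(phi);y=r*np.cos(f)-h*np.sin(f)-.0095-back;z=.204+r*np.sin(f)+h*np.cos(f)+.011
    return W(P,(0,y,z)),tgt(0,.1,0,.2)[1]
E
python3 - <<'E'
from h import *
X,Q=lev(74,back=.03)
print(X,lev(74)[0],lev(6)[0])
plan([(X,Q,4),(*lev(74,back=.01),2)])
E
```

```text
[0.59321171 0.01607954 0.28449342] [0.59581244 0.0459666  0.28449342] [0.60076907 0.10292713 0.23027317]
6 max 0.4
[0.17,0.4,-0.01,0,0,0,1,0.17,0.4,0,0,0,0,1,0.17,0.4,-0.01,0,0,0,1,0.18,0.4,0,0.01,0,0,1,0.25,0,0,0,0,0,1,0.25,0,0,0,0,0,1]
```

>>> {"method": "jog_arm", "body": {"motion": [0.17,0.4,0,0,0,0,1,0.17,0.4,0,0,0,0,1,0.17,0.4,0,0,0,0,1,0.17,0.4,0,0,0,0,1,0.25,0,0,0,0,0,1,0.25,0,0,0,0,0,1,0,0,0,0,0,0,1]}}

```text
time: 10.9
position: [0.594, 0.0366, 0.2836]
tool_rot: [0.737, 0.676, -0.0, -0.0]
ft_force: [-0.0, 0.1, -0.2]
grip_width: 0.0004
grip_force: 0.0
```

Run:
```python
from h import *
print(cur()[0])
plan([(*lev(74,back=0),2)]+[(*lev(p),1) for p in range(70,7,-3)])
```

```text
[0.59398331 0.03661848 0.28363569]
23 max 0.12
[0.12,0.01,-0.01,-0.01,0,0.01,1,0.12,0.02,-0.01,-0.01,0,0.01,1,0.12,0,0.02,0,0,0,1,0.09,0,0.03,0,0,0,1,0.08,0,0.03,0,0,0,1,0.09,0,0.03,0,0,0,1,0.08,0,0.04,0,0,0,1,0.09,0,0.04,0,0,0,1,0.08,0,0.04,0,0,0,1,0.07,0,0.05,0,0,0,1,0.08,0,0.06,0,0,0,1,0.07,0,0.06,0,0,0,1]
[0.07,0,0.06,0,0,0,1,0.06,0,0.06,0,0,0,1,0.07,0,0.07,0,0,0,1,0.05,0,0.07,0,0,0,1,0.06,0,0.08,0,0,0,1,0.05,0,0.08,0,0,0,1,0.04,0,0.08,0,0,0,1,0.05,0,0.08,0,0,0,1,0.03,0,0.08,0,0,0,1,0.04,0,0.09,0,0,0,1,0.03,0,0.09,0,0,0,1]
```

>>> {"method": "jog_arm", "body": {"motion": [0.12,0.02,0,0,0,0,1,0.12,0.02,0,0,0,0,1,0.12,0,0.02,0,0,0,1,0.09,0,0.03,0,0,0,1,0.08,0,0.03,0,0,0,1,0.09,0,0.03,0,0,0,1,0.08,0,0.04,0,0,0,1]}}

```text
time: 11.78
position: [0.599, 0.0633, 0.2781]
tool_rot: [0.737, 0.676, 0.0, 0.0]
ft_force: [-1.5, -2.0, 3.2]
grip_width: 0.0002
grip_force: 1.8
```

>>> {"method": "jog_arm", "body": {"motion": [0.09,0,0.04,0,0,0,1,0.08,0,0.04,0,0,0,1,0.07,0,0.05,0,0,0,1,0.08,0,0.06,0,0,0,1,0.07,0,0.06,0,0,0,1,0.07,0,0.06,0,0,0,1,0.06,0,0.06,0,0,0,1]}}

```text
time: 12.65
position: [0.6008, 0.0843, 0.263]
tool_rot: [0.737, 0.676, 0.0, 0.0]
ft_force: [0.2, -2.1, 2.9]
grip_width: 0.0007
grip_force: 1.6
```

Run:
```python
from h import *
x=cur()[0]
for p in(30,34,38,42): print(p,(x-lev(p)[0]).round(4))
plan([(*lev(p),1) for p in range(34,3,-3)])
```

```text
30 [ 0.001  -0.0065  0.0061]
34 [ 0.0013 -0.0034  0.0022]
38 [ 0.0016 -0.0001 -0.0014]
42 [ 0.0019  0.0034 -0.0048]
11 max 0.09
[0.08,-0.04,0.06,0,0,0,1,0.06,0,0.07,0,0,0,1,0.05,0,0.07,0,0,0,1,0.06,0,0.08,0,0,0,1,0.04,0,0.08,0,0,0,1,0.04,0,0.08,0,0,0,1,0.04,0,0.09,0,0,0,1,0.03,0,0.08,0,0,0,1,0.03,0,0.09,0,0,0,1,0.03,0,0.09,0,0,0,1,0.02,0,0.09,0,0,0,1]
```

The lever is following with about 3.5 N.

>>> {"method": "jog_arm", "body": {"motion": [0.08,-0.03,0.06,0,0,0,1,0.06,0,0.07,0,0,0,1,0.05,0,0.07,0,0,0,1,0.06,0,0.08,0,0,0,1,0.04,0,0.08,0,0,0,1,0.04,0,0.08,0,0,0,1,0.04,0,0.09,0,0,0,1,0.03,0,0.08,0,0,0,1]}}

```text
time: 13.65
position: [0.6011, 0.1004, 0.2387]
tool_rot: [0.737, 0.676, 0.0, 0.0]
ft_force: [1.3, -2.6, 3.9]
grip_width: 0.0009
grip_force: 2.0
```

>>> {"method": "jog_arm", "body": {"motion": [0.03,0,0.08,0,0,0,1,0.03,0,0.08,0,0,0,1,0,0,0,0,0,0,1]}}

```text
time: 14.02
position: [0.6007, 0.103, 0.2319]
tool_rot: [0.737, 0.676, -0.0, -0.001]
ft_force: [0.3, -1.4, 2.6]
grip_width: 0.0003
grip_force: 1.2
```

>>> {"method": "jog_arm", "body": {"motion": [0,0,0.05,0,0,0,1,0,0,0,0,0,0,1]}}

```text
time: 14.28
position: [0.6007, 0.1032, 0.2304]
tool_rot: [0.737, 0.676, 0.0, -0.001]
ft_force: [1.4, 0.0, 3.5]
grip_width: 0.0003
grip_force: 2.1
```

>>> {"method": "jog_arm", "body": {"motion": [0,0,0.05,0,0,0,1,0,0,0,0,0,0,1]}}

```text
time: 14.52
position: [0.6009, 0.1032, 0.23]
tool_rot: [0.737, 0.676, 0.001, -0.0]
ft_force: [-0.3, -0.5, 10.9]
grip_width: 0.0004
grip_force: 5.7
```

The force rose to 11 N at the expected height, so the lever is at its stop. I press a little more, then retreat.

>>> {"method": "jog_arm", "body": {"motion": [0,0,0.05,0,0,0,1,0,0,0,0,0,0,1,0,0,0,0,0,0,1]}}

```text
time: 14.9
position: [0.601, 0.1032, 0.2297]
tool_rot: [0.737, 0.676, 0.001, 0.0]
ft_force: [-4.4, -0.4, 18.7]
grip_width: -0.0
grip_force: 9.3
```

>>> {"method": "jog_arm", "body": {"motion": [0,0,-0.4,0,0,0,1,0,0,-0.8,0,0,0,1,0,0,-0.8,0,0,0,1,0,-0.8,-0.4,0,0,0,1,0,-0.8,0,0,0,0,1,0,-0.8,0,0,0,0,1,0,0,0,0,0,0,1]}}

```text
time: 15.78
position: [0.502, 0.1115, 0.3216]
tool_rot: [0.737, 0.676, -0.001, -0.002]
ft_force: [-0.2, 0.1, 0.6]
grip_width: 0.0004
grip_force: 0.0
```

Run:
```python
from h import *
import cv2
cv2.imwrite("pics/s4.png",cv2.resize(robot.camera("side")[165:265,205:335],(780,600),interpolation=cv2.INTER_CUBIC))
for v in(1.0,1.12,1.2):
  p=np.radians(75)-v;print(v,[((proj("side",W(P,(0,r*np.cos(p),.204+r*np.sin(p))))-[205,165])*6).round() for r in(0.,.09)])
```

```text
1.0 [array([368., 174.]), array([290., 264.])]
1.12 [array([368., 174.]), array([288., 284.])]
1.2 [array([368., 174.]), array([287., 297.])]
```

View pics/s4.png

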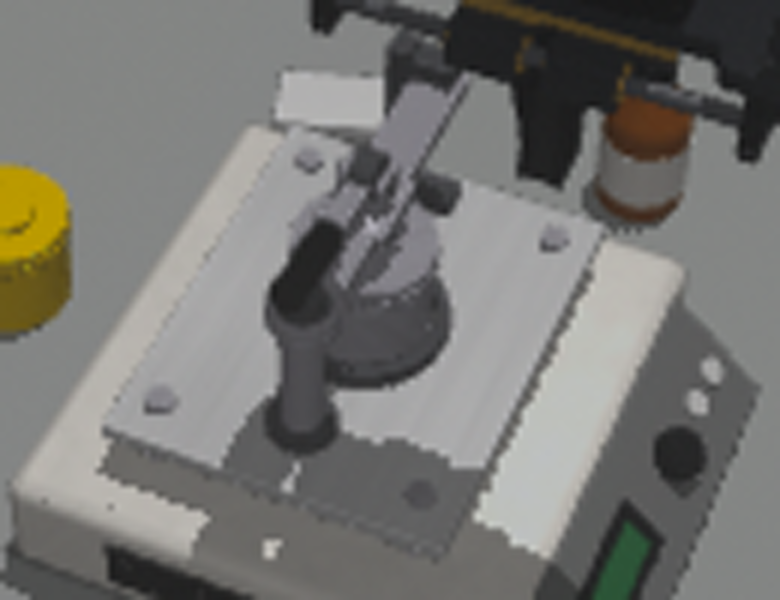

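The lever is down with its tip at about (284,300), which fits 1.2 rad. The strap is in the keeper, the jar is upright and the gripper is clear.

```bash
python3 -c "
from rig import robot
print(robot.hand_in())"
```

```text
the job is handed in; nothing more can be done
None
```

I swung the strap home in its keeper and pushed the cam lever down to its stop, so the jar is clamped. The job was handed in at about 16 s with the arm clear; the hand-in call returned no verdict.

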